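# Close the sticky suction shutter of a joinery dust box

## Task

Slide the blue shutter of the suction box away from the robot until both its ends are fully home and bear firmly on the rubber feet of the end stop; it sticks and jams in its tracks if it racks, so push it a little at a time at its left and right ends by turns, feel for binding and never force it. Then swing the wooden turn button behind the shutter's edge to lock it, let go, and leave the other things on the bench alone.

Things in the scene. Friction and masses are not known exactly. Their poses are not given: they have to be found in the camera images.
- box: Fixed wooden suction box, 320 x 360 mm, 50 mm high, on the bench. Origin at bench level, 10 mm beyond the centre of its underside. Axes: x = direction in which the shutter closes (roughly away from the robot), y = to its left, z up. Box coordinates below are in this frame, in mm. The deck is at z = 50. All on it is rigid; only the shutter and the turn button move.
- duct (a point): Top middle of the near end (box x = -160) of the grey flat duct that runs along box x over the middle, x -160 to 130, |y| under 70, z 87 to 111. The shutter slides beneath it, so its trailing edge can be reached only at |y| 75 to 135. At box x = 100 a round pipe (radius 27) rises from it and runs off to +x, its top at z = 178.
- left_rail (a point): Top middle of the near end of the left rail. Two light wooden rails along box x, x -105 to 115, |y| 140 to 175, tops at z = 70; their lips hold the shutter's side tongues down. The tracks are gummed (friction about 0.8 to 1.1 at their sides, 0.3 to 0.4 underneath).
- shutter: Blue rigid panel, 100 mm (x) by 270 mm (y), 31.5 mm thick, lying flat from z = 52 to 83.5, 0.6 to 0.94 kg, with 15 mm side tongues in the tracks and a yellow mark on top at each end of its trailing edge. Origin: centre of its underside; axes parallel to the box's when straight. It starts 50 to 76 mm short of home, nearly straight. Home: its leading face bears on both feet of the stop.
- shutter_top (a point): Centre of the shutter's top, under the duct. Sliding takes 2 to 6 N. Side play is about 3.5 mm a side, so one end can lead the other by about 15 mm before the corners bite in the tracks. A push at one end turns it about its other end; once it bites, only pushing the lagging end frees it. 8 to 15 N is a firm push; over 25 N forces it and spoils the job.
- left_end (a point): Middle of the left push place, on the shutter's trailing (robot-side) vertical face, 105 mm left of its centre line and 20 mm above its underside (72 mm above the bench). Reads box x = -10 to +8 mm when home, as the stop is set.
- right_end (a point): The same at the right end, 105 mm right of the centre line. Home is the same box x as at the left end.
- stop: Fixed end stop on the deck: two red blocks beyond the shutter, carrying a steel bar on screws with a black rubber foot at each end (40 mm wide, at box y = 108 and -108), which the shutter's leading face meets. Someone sets the bar by hand, so the feet's faces stand anywhere from box x = 90 to 108 (both alike, firm, not told): feel for them. Same origin and axes as the box.
- latch (a joint): Dark wooden turn button on the left rail, a bar 66 x 16 mm, z 70.5 to 80.5. Rad: 0 = it points from its pivot to box -x, along the rail (open); grows counter-clockwise from above; 1.57 (its end) = it points to box -y, behind the home shutter's trailing face (locked). Starts at 0 to 0.15, turns with about 2 N at the pin, stays where left.
- latch_pivot (a point): The turn button's pivot axis, at box x = -20, y = 158 mm.
- latch_pin (a point): Axis of the upright orange round pin on the turn button, 45 mm from the pivot; 16 mm diameter, z 80.5 to 112.5; this point is halfway up.
- glue: White glue bottle, 60 mm wide, 150 mm tall, standing left of the box; origin under its centre. Leave it alone.
- screwdriver: Red-handled screwdriver, 180 mm long, lying right of the box; origin near its middle. Leave it alone.
- earmuffs: Red ear defenders, about 180 x 165 mm, 72 mm tall, lying right of and behind the box; origin under and between the cups. Leave them alone.

How it is judged:
By the outcome, as a careful person would: the job done as asked, in the order asked, and still so for the second after the job is handed in, with the robot touching nothing.
It also fails if it takes over 72 s, if anything falls off the work surface, if the arm or the gripper's body presses on something with over 40 N, if the wrist force passes 120 N, or if a joint passes its speed limit or range.

## Robot

A 6-joint arm with a two-finger parallel gripper is mounted at the origin on the work surface. World frame = base frame: x ahead of the robot, y to its left, z up, the work surface at z = 0. Lengths are in m, angles in degrees, forces in N, time in s.
With the tool pointing down it reaches from about 0.275 to 1 m from the base axis. Payload 8.4 kg.
Tool frame: the origin (TCP) lies midway between the tips of the shut fingers; the grasp point (between the pads) lies 19 mm behind it; z points along the fingers, y is the direction in which the jaws open and shut (so a half turn about z gives the same grasp; the last joint's range is limited). The gripper opens to 85 mm and grips with 20 to 120 N. Pads are 22 mm wide; open, the fingers measure 114 mm over their backs; the gripper's body (76 mm by 85 mm) begins 54 mm behind the grasp point. The pads swing forward as they close: fully open they stand 13 mm farther back than shut.
Start: joints at [69.362, 20.225, 93.587, -0, 66.188, -0.138], TCP at [0.219, 0.585, 0.231] pointing down, gripper open.
Joint ranges: [-150.9, 150.9], [-52.94, 120.26], [3.33, 152.33], [-74.26, 254.26], [0, 154.13], [-172.89, 172.89]. Speed limits (degrees/s): [127.2, 127.2, 159.86, 180, 180, 180].

## Interface

Orientations are given as [roll, pitch, yaw] about the fixed x, y, z axes, in that order (R = Rz(yaw) Ry(pitch) Rx(roll)).
In Python, from bench import get_state, camera, camera_model, hand_in gives the robot as it stands.
- The arm moves only by the tool servo_tool, never from a script. Its argument "targets" is a list of rows, each an object with "claw": the closure in counts, from 0 (fully open) to 255 (shut); "linear": the shift along the tool's x, y, z in m, a list of three; "spin": the turn about the tool's z in rad. A call has 1 to 8 rows; each row is the pose to reach, as a shift and turn from the pose commanded when the call began, along the tool's axes at that moment; what a row does not reach only later rows make up. A row lasts 1/12 s, in which the tool goes at most 41.7 mm and 7.16 degrees, less where a joint would pass 70% of its speed; a pose out of reach is approached as far as the arm can. A call with a gripper value outside its range is refused whole. The fingers move at their own pace and stop on an object; "newtons" is the grip in N (left out, the last holds). Time passes only in rows, so rows that repeat a pose let the fingers close. It gives the time, the measured TCP pose, the force and the opening at its end, in the units of the state.
- get_state(): the state, without advancing time (a new reading comes with each control period).
- camera(name): name is "scene" or "top"; returns the picture (480x640x3 uint8, blue, green, red); there is no depth.
- camera_model(name): a dict with "camera_matrix" (3x3 intrinsics, pixels), "world_to_cam" (4x4, takes a point from world to camera coordinates). Camera axes: x right, y down, z forward; pixel columns grow to the right and rows downward; lengths in m; the calibration is good to about 2 mm. A picture is of the moment at which its call begins. camera_model takes no time and is no camera call.
- hand_in(): hands the job in, once; it reports no verdict.
The state is a dict: "t": time; "qpos": joint angles; "joint_velocities": joint speeds; "effort": joint torques, N m; "ee_pos": TCP position; "orientation": TCP orientation; "wrist_force": force on the tool from outside, world axes, zero at the start; "moment": the same for the moment, N m; "opening": finger opening in m.
Only numpy, scipy, OpenCV 4.12 (cv2) and the standard library are available. Lean on these libraries where they do the work, as an engineer would, in place of code of your own. Each camera call takes 0.05 s, during which the arm holds its last target. There are 200 camera calls.

## Working session

There is one attempt and no reset: what is moved stays moved. The work goes in short steps, Python scripts to look and compute and a tool call to move; the robot and the scene stay as the last step left them, time stands still between calls to the robot, and variables do not carry over. Pictures are saved under pics/ and viewed, about 8 in all and at most 12, crops included, and the job is handed in when it is done.

Besides the shell and the picture viewer there is one more tool, called after "Call:" as name([rows], argument=value, ...), one row to a line, values as JSON. servo_tool: Moves the arm, as the interface text tells. Its arguments: {"type":"object","properties":{"targets":{"type":"array","items":{"type":"object","properties":{"claw":{"type":"number"},"linear":{"type":"array","items":{"type":"number"}},"spin":{"type":"number"}}}},"newtons":{"type":"number"}},"required":["targets"]}

```bash
mkdir -p pics; ls
python3 - <<'E'
from bench import *
import cv2,json
for n in("scene","top"):
    cv2.imwrite(f"pics/{n}0.png",camera(n)); m=camera_model(n); print(n,m)
print(get_state())
E
```

```text
pics
scene {'camera_matrix': array([[565.92750316,   0.        , 316.73437174],
       [  0.        , 565.92750316, 235.89382987],
       [  0.        ,   0.        ,   1.        ]]), 'world_to_cam': array([[-0.79230676,  0.60990715,  0.01622554,  0.43100992],
       [ 0.46644539,  0.62265533, -0.62827465, -0.17631759],
       [-0.39329212, -0.49021793, -0.7778224 ,  1.72930542],
       [ 0.        ,  0.        ,  0.        ,  1.        ]])}
top {'camera_matrix': array([[454.04619498,   0.        , 323.12758046],
       [  0.        , 454.04619498, 234.86261423],
       [  0.        ,   0.        ,   1.        ]]), 'world_to_cam': array([[ 0.00676727, -0.99993936,  0.00868807, -0.00534492],
       [-0.98070139, -0.00833425, -0.19533388,  0.54478349],
       [ 0.19539445, -0.00719853, -0.98069832,  0.95437214],
       [ 0.        ,  0.        ,  0.        ,  1.        ]])}
{'t': 0.1, 'qpos': array([ 6.93634012e+01,  2.02573171e+01,  9.36247940e+01,  3.33296101e-04,
        6.61895175e+01, -1.38114468e-01]), 'joint_velocities': array([-0.07834323, -0.07149669, -0.06882855, -0.00152631, -0.06104931,
        0.05536436]), 'effort': array([ 3.85716903e-04, -6.06357694e+01, -3.42817533e+01,  1.55507946e-04,
        4.14792841e-03,  1.56423414e-05]), 'ee_pos': array([0.21871517, 0.58501686, 0.23065002]), 'orientation': array([-1.79928372e+02, -4.77422998e-04,  1.59501381e+02]), 'wrist_force': array([ 0.67498839, -0.78403597, -0.40199829]), 'moment': array([-0.06707628,  0.02188915,  0.00248015]), 'opening': 0.08542427321142129}
```

View pics/scene0.png

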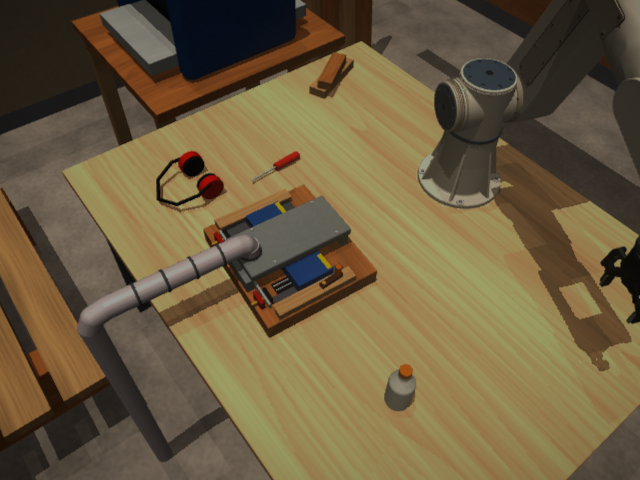

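View pics/top0.png

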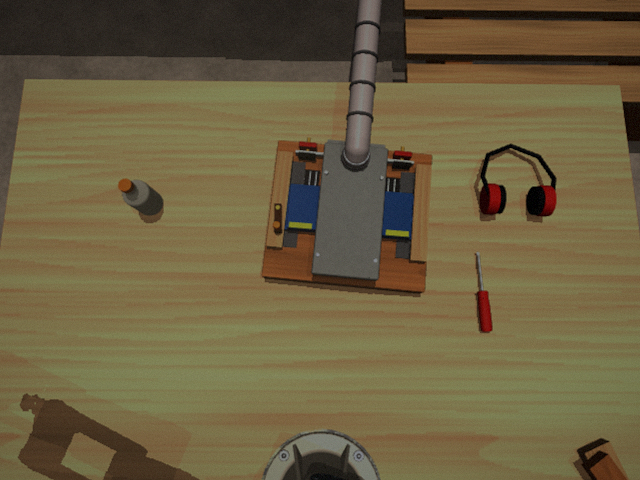

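The top view shows the box at about (350,215), with the duct (313–386, 140–279), yellow marks near (300,226) and (397,233), and the turn button at (277,218). The glue, driver and muffs are clear of the box. Next I'll zoom in and measure.

```bash
cat > h.py <<'E'
import numpy as np,cv2
from bench import *
def ray(n,uv,z):
    m=camera_model(n);K=m["camera_matrix"];T=m["world_to_cam"];R=T[:3,:3];c=-R.T@T[:3,3]
    uv=np.atleast_2d(np.asarray(uv,float)); d=np.c_[uv,np.ones(len(uv))]@np.linalg.inv(K).T@R
    return c+d*((z-c[2])/d[:,2])[:,None]
def proj(n,P):
    m=camera_model(n);P=np.atleast_2d(P);T=m["world_to_cam"];q=(P@T[:3,:3].T+T[:3,3])@m["camera_matrix"].T
    return q[:,:2]/q[:,2:]
def blobs(mask,k,roi):
    a=np.zeros_like(mask);x0,y0,x1,y1=roi;a[y0:y1,x0:x1]=mask[y0:y1,x0:x1]
    cs,_=cv2.findContours(a,cv2.RETR_EXTERNAL,cv2.CHAIN_APPROX_NONE)
    return sorted(cs,key=cv2.contourArea)[::-1][:k]
E
python3 - <<'E'
from h import *
im=cv2.imread("pics/top0.png");hsv=cv2.cvtColor(im,cv2.COLOR_BGR2HSV)
y=cv2.inRange(hsv,(22,150,120),(38,255,255))
for c in blobs(y,2,(280,180,420,250)):
    r=cv2.minAreaRect(c);print("yel",r,ray("top",cv2.boxPoints(r),.0835)[:,:2].round(4).tolist())
g=cv2.inRange(hsv,(0,0,50),(180,60,140))
g=cv2.morphologyEx(g,cv2.MORPH_OPEN,np.ones((15,15)))
for c in blobs(g,1,(300,130,400,290)):
    r=cv2.minAreaRect(c);print("duct",r,cv2.boxPoints(r).tolist(),ray("top",cv2.boxPoints(r),.111)[:,:2].round(4).tolist())
for p in [(240,160),(285,215),(277,218)]: print(hsv[p[1]+0,p[0]])
cv2.imwrite("pics/top0z.png",cv2.resize(im[125:300,250:445],None,fx=4,fy=3.4*4/3.4*0.85,interpolation=cv2.INTER_CUBIC) if 0 else cv2.resize(im[130:280,255:445],None,fx=4,fy=4,interpolation=cv2.INTER_CUBIC))
E
```

```text
yel ((396.5617370605469, 232.69705200195312), (21.16823387145996, 4.2183074951171875), 4.39870548248291) [[0.542, -0.1362], [0.5512, -0.1371], [0.548, -0.1827], [0.5388, -0.1817]]
yel ((299.5621032714844, 224.7551727294922), (21.176597595214844, 4.0692291259765625), 4.763641834259033) [[0.558, 0.0732], [0.567, 0.0727], [0.5635, 0.027], [0.5545, 0.0276]]
duct ((351.0860900878906, 202.55328369140625), (66.18163299560547, 147.75433349609375), 5.194429397583008) [[311.442626953125, 273.1311340332031], [324.8197021484375, 125.9836196899414], [390.72955322265625, 131.97543334960938], [377.35247802734375, 279.1229553222656]] [[0.4529, 0.0227], [0.7773, -0.0028], [0.7648, -0.1475], [0.4417, -0.1128]]
[ 21 107 129]
[ 18 111 108]
[ 11 179  47]
```

View pics/top0z.png

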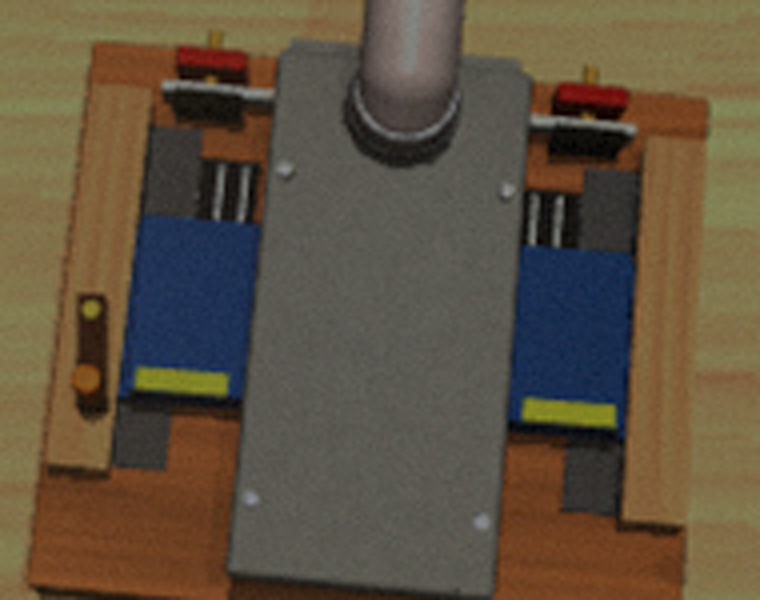

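The crop shows the rail corners, the duct edges, the button (pivot at (91,308), pin at (87,378)) and both yellow marks; the shutter is near straight. I'll fit the box pose from these points.

```bash
cat >> h.py <<'E'
def crop(p): return (np.asarray(p,float)+.5)/4-.5+np.array([255,130])
def kabsch(B,W):
    b,w=B.mean(0),W.mean(0);U,S,V=np.linalg.svd((B-b).T@(W-w));R=(U@np.diag([1,np.linalg.det(U@V)])@V).T
    return R,w-R@b
E
python3 - <<'E'
from h import *
L=[((48,467),-105,175,70),((108,473),-105,140,70),((100,88),115,175,70),((153,90),115,140,70),
((622,523),-105,-140,70),((683,528),-105,-175,70),((645,137),115,-140,70),((708,140),115,-175,70),
((230,572),-160,70,111),((495,597),-160,-70,111)]
B=np.array([[a[1],a[2]] for a in L])/1e3
W=np.array([ray("top",crop(a[0]),a[3]/1e3)[0,:2] for a in L])
R,t=kabsch(B,W);print("yaw",np.degrees(np.arctan2(R[1,0],R[0,0])),"t",t)
print("res mm",((W-(B@R.T+t))*1e3).round(1).tolist())
np.savez("box.npz",R=R,t=t)
tb=lambda uv,z:(((ray("top",uv,z)[:,:2]-t)@R)*1e3).round(1)
print("pivot",tb(crop((91,308)),.082),"pin top",tb(crop((87,378)),.1125))
print("yellow",tb([(396.56,232.7),(299.56,224.76)],.0835))
print("trail top edge L",tb(crop([(121,397),(240,403)]),.0835),"R",tb(crop([(513,428),(617,438)]),.0835))
print("lead top edge L",tb(crop([(142,216),(255,223)]),.0835),"R",tb(crop([(525,247),(635,253)]),.0835))
for n,p in dict(Lend=(-70,105,72),Rend=(-70,-105,72),pin=(-65,158,96.5)).items(): print(n,R@np.array(p[:2])/1e3+t)
for n in("glue","muff"):pass
print("glue",ray("top",(148,200),.0),"muff",ray("top",(518,180),.03))
E
```

```text
yaw -5.133007110940018 t [ 0.60505985 -0.06076143]
res mm [[-1.1, -1.5], [-1.0, 0.7], [-2.3, -4.5], [-0.1, 0.3], [-1.1, 1.2], [-0.4, 3.1], [-0.3, 1.1], [1.4, 0.4], [2.0, -1.9], [2.7, 1.3]]
pivot [[-18.2 159. ]] pin top [[-63.8 153.1]]
yellow [[ -51.  -103.7]
 [ -54.1  106.5]]
trail top edge L [[-66.2 137. ]
 [-63.2  72.8]] R [[ -62.5  -74.8]
 [ -62.5 -131. ]]
lead top edge L [[ 36.1 137. ]
 [ 38.3  74.7]] R [[  39.3  -74.3]
 [  41.8 -134.7]]
Lend [0.54473472 0.05008026]
Rend [ 0.52594642 -0.15907758]
pin [0.55445647 0.10242037]
glue [[0.63620674 0.41388925 0.        ]] muff [[ 0.68424486 -0.45625336  0.03      ]]
```

The fit is consistent: residuals are about 1–4 mm, and the pivot reads (-18,159) against (-20,158). The shutter's trailing face is at box x ≈ -63, 53–71 mm from home, and the button is at about 0.1 rad. I'll approach with the jaws shut.

Call:
servo_tool([
  {"claw":255,"linear":[-0.03,-0.025,0.0]},
  {"claw":255,"linear":[-0.06,-0.05,0.005]},
  {"claw":255,"linear":[-0.09,-0.075,0.01]},
  {"claw":255,"linear":[-0.12,-0.1,0.015]},
  {"claw":255,"linear":[-0.15,-0.125,0.02]},
  {"claw":255,"linear":[-0.18,-0.15,0.025]},
  {"claw":255,"linear":[-0.21,-0.175,0.03]},
  {"claw":255,"linear":[-0.24,-0.2,0.035]},
], newtons=40)

```text
invalid input
```

Call:
servo_tool([
  {"claw":255,"linear":[-0.03,-0.025,0.0],"spin":-0.04},
  {"claw":255,"linear":[-0.06,-0.05,0.005],"spin":-0.08},
  {"claw":255,"linear":[-0.09,-0.075,0.01],"spin":-0.12},
  {"claw":255,"linear":[-0.12,-0.1,0.015],"spin":-0.16},
  {"claw":255,"linear":[-0.15,-0.125,0.02],"spin":-0.2},
  {"claw":255,"linear":[-0.18,-0.15,0.025],"spin":-0.24},
  {"claw":255,"linear":[-0.21,-0.175,0.03],"spin":-0.268},
  {"claw":255,"linear":[-0.233,-0.192,0.035],"spin":-0.268},
])

```text
t: 0.77
ee_pos: [0.3703, 0.3211, 0.1958]
orientation: [-179.9, -0.0, 174.9]
wrist_force: [1.0, 1.3, -0.4]
opening: 0.0001
```

```bash
cat > s.py <<'E'
import numpy as np
from bench import get_state
b=np.load("box.npz");s=get_state();R=b["R"]
p=R.T@(s["ee_pos"][:2]-b["t"])*1e3;f=R.T@s["wrist_force"][:2]
print("t",s["t"],"box",p.round(1),"z",round(s["ee_pos"][2]*1e3,1),"yaw",s["orientation"].round(1),"F box",f.round(1),s["wrist_force"][2].round(1),"q",s["qpos"].round(0))
E
python3 s.py
```

```text
t 0.7667 box [-268.   359.4] z 195.8 yaw [-179.9   -0.   174.9] F box [0.8 1.4] -0.4 q [ 41.  11. 112.  -0.  58. -44.]
```

The first call was refused, probably because it had no spin. The second ran, and the tool is now aligned with the box (tool x = −box x, tool y = +box y).

Call:
servo_tool([
  {"claw":255,"linear":[-0.022,-0.032,0.007],"spin":0},
  {"claw":255,"linear":[-0.045,-0.064,0.014],"spin":0},
  {"claw":255,"linear":[-0.067,-0.096,0.021],"spin":0},
  {"claw":255,"linear":[-0.09,-0.128,0.028],"spin":0},
  {"claw":255,"linear":[-0.112,-0.16,0.035],"spin":0},
  {"claw":255,"linear":[-0.135,-0.192,0.042],"spin":0},
  {"claw":255,"linear":[-0.157,-0.224,0.049],"spin":0},
  {"claw":255,"linear":[-0.178,-0.2545,0.056],"spin":0},
])

```text
t: 1.43
ee_pos: [0.5249, 0.0524, 0.1398]
orientation: [-180.0, -0.0, 174.8]
wrist_force: [0.8, 0.2, 1.2]
opening: 0.0
```

```bash
python3 s.py
```

```text
t 1.4333 box [-89.9 105.6] z 139.8 yaw [-180.    -0.   174.8] F box [0.7 0.3] 1.2 q [  6.  18. 110.  -0.  52. -79.]
```

Call:
servo_tool([
  {"claw":255,"linear":[0,0,0.035],"spin":0},
  {"claw":255,"linear":[0,0,0.07],"spin":0},
  {"claw":255,"linear":[-0.004,0,0.073],"spin":0},
  {"claw":255,"linear":[-0.008,0,0.073],"spin":0},
  {"claw":255,"linear":[-0.011,0,0.073],"spin":0},
  {"claw":255,"linear":[-0.013,0,0.073],"spin":0},
  {"claw":255,"linear":[-0.014,0,0.073],"spin":0},
  {"claw":255,"linear":[-0.015,0,0.073],"spin":0},
])

```text
t: 2.1
ee_pos: [0.5404, 0.0536, 0.0688]
orientation: [180.0, 0.1, 174.9]
wrist_force: [-1.1, 0.6, -0.2]
opening: -0.0002
```

Call:
servo_tool([
  {"claw":255,"linear":[-0.001,0,0],"spin":0},
  {"claw":255,"linear":[-0.002,0,0],"spin":0},
])

```text
t: 2.27
ee_pos: [0.5416, 0.0532, 0.0679]
orientation: [180.0, 0.1, 174.9]
wrist_force: [-0.8, -1.1, 0.7]
opening: -0.0001
```

```bash
python3 s.py
```

```text
t 2.2667 box [-73.4 107.8] z 67.9 yaw [1.800e+02 1.000e-01 1.749e+02] F box [-0.7 -1.2] 0.7 q [  5.  25. 111.  -0.  44. -79.]
```

Call:
servo_tool([
  {"claw":255,"linear":[-0.001,0,0],"spin":0},
  {"claw":255,"linear":[-0.002,0,0],"spin":0},
  {"claw":255,"linear":[-0.003,0,0],"spin":0},
])

```text
t: 2.52
ee_pos: [0.5437, 0.0528, 0.0672]
orientation: [-180.0, -0.1, 174.9]
wrist_force: [-2.9, 0.2, 2.3]
opening: -0.0003
```

Call:
servo_tool([
  {"claw":255,"linear":[-0.001,0,0],"spin":0},
  {"claw":255,"linear":[-0.002,0,0],"spin":0},
  {"claw":255,"linear":[-0.003,0,0],"spin":0},
])

```text
t: 2.77
ee_pos: [0.5471, 0.0525, 0.0671]
orientation: [-180.0, -0.0, 174.9]
wrist_force: [-1.5, 1.6, -0.2]
opening: -0.0002
```

```bash
python3 s.py
```

```text
t 2.7667 box [-67.9 107.6] z 67.1 yaw [-180.    -0.   174.9] F box [-1.6  1.5] -0.2 q [  5.  26. 110.   0.  44. -80.]
```

```bash
cat > y.py <<'E'
from h import *
b=np.load("box.npz");im=camera("top");cv2.imwrite("pics/last.png",im)
hsv=cv2.cvtColor(im,cv2.COLOR_BGR2HSV);y=cv2.inRange(hsv,(22,150,120),(38,255,255))
for c in blobs(y,2,(280,150,420,250)):
    r=cv2.minAreaRect(c);print((((ray("top",r[0],.0835)[0,:2]-b["t"])@b["R"])*1e3).round(1),np.round(r[1],1))
E
python3 y.py; python3 -c "
import cv2;im=cv2.imread('pics/last.png');cv2.imwrite('pics/l1.png',cv2.resize(im[130:280,255:445],None,fx=4,fy=4,interpolation=cv2.INTER_CUBIC))"
```

```text
[ -50.  -104.6] [22.4  4.6]
```

View pics/l1.png

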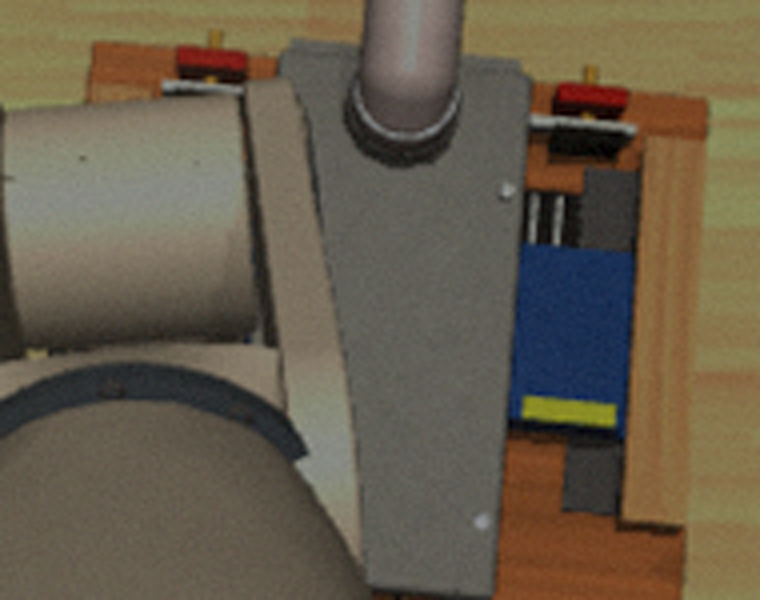

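The arm hides the left end, and the right mark at box x ≈ -50 hasn't moved. I'll go on by feel.

Call:
servo_tool([
  {"claw":255,"linear":[-0.001,0,0],"spin":0},
  {"claw":255,"linear":[-0.002,0,0],"spin":0},
])

```text
t: 2.98
ee_pos: [0.5492, 0.0523, 0.0672]
orientation: [-180.0, -0.0, 174.9]
wrist_force: [-1.7, 0.6, -0.4]
opening: 0.0004
```

Call:
servo_tool([
  {"claw":255,"linear":[-0.001,0,0],"spin":0},
])

```text
t: 3.07
ee_pos: [0.5503, 0.0522, 0.0672]
orientation: [-180.0, -0.0, 174.9]
wrist_force: [-1.1, -0.3, -1.1]
opening: 0.0001
```

Call:
servo_tool([
  {"claw":255,"linear":[-0.001,0,0],"spin":0},
  {"claw":255,"linear":[-0.001,0,0],"spin":0},
])

```text
t: 3.23
ee_pos: [0.5515, 0.0521, 0.0673]
orientation: [-180.0, 0.0, 174.9]
wrist_force: [-0.7, 0.5, -0.1]
opening: -0.0001
```

```bash
python3 s.py
```

```text
t 3.2333 box [-63.4 107.6] z 67.3 yaw [-180.     0.   174.9] F box [-0.7  0.5] -0.1 q [  5.  26. 110.  -0.  44. -80.]
```

Call:
servo_tool([
  {"claw":255,"linear":[0.008,0,-0.036],"spin":0},
  {"claw":255,"linear":[0.014,-0.005,-0.065],"spin":0},
  {"claw":255,"linear":[0.02,-0.045,-0.065],"spin":0},
  {"claw":255,"linear":[0.02,-0.086,-0.065],"spin":0},
  {"claw":255,"linear":[0.02,-0.127,-0.065],"spin":0},
  {"claw":255,"linear":[0.02,-0.168,-0.065],"spin":0},
  {"claw":255,"linear":[0.02,-0.209,-0.065],"spin":0},
  {"claw":255,"linear":[0.02,-0.21,-0.035],"spin":0},
])

```text
t: 3.9
ee_pos: [0.5165, -0.1626, 0.107]
orientation: [-179.8, 0.6, 174.7]
wrist_force: [1.9, 0.0, -0.1]
opening: 0.0001
```

```bash
python3 s.py; python3 y.py
```

```text
t 3.9 box [ -79.1 -109.4] z 107.0 yaw [-179.8    0.6  174.7] F box [1.9 0.2] -0.1 q [ -18.   21.  110.   -0.   48. -102.]
[-45.3 105.5] [21.4  4.3]
[ 117.8 -104.9] [0. 0.]
```

The left mark advanced 8.8 mm, to −45.3, so mark = TCP + 18. Now the right end.

Call:
servo_tool([
  {"claw":255,"linear":[0,0,0.035],"spin":0},
  {"claw":255,"linear":[-0.007,0,0.035],"spin":0},
  {"claw":255,"linear":[-0.013,0,0.035],"spin":0},
  {"claw":255,"linear":[-0.015,0,0.035],"spin":0},
  {"claw":255,"linear":[-0.0165,0,0.035],"spin":0},
  {"claw":255,"linear":[-0.018,0,0.035],"spin":0},
])

```text
t: 4.45
ee_pos: [0.5312, -0.1566, 0.0686]
orientation: [-180.0, 0.1, 174.9]
wrist_force: [-1.7, 0.0, 3.1]
opening: 0.0
```

Call:
servo_tool([
  {"claw":255,"linear":[-0.0015,0,0],"spin":0},
  {"claw":255,"linear":[-0.003,0,0],"spin":0},
])

```text
t: 4.62
ee_pos: [0.5336, -0.157, 0.068]
orientation: [-180.0, 0.0, 174.9]
wrist_force: [-2.3, -0.3, 1.5]
opening: 0.0002
```

Call:
servo_tool([
  {"claw":255,"linear":[-0.0015,0,0],"spin":0},
  {"claw":255,"linear":[-0.003,0,0],"spin":0},
])

```text
t: 4.78
ee_pos: [0.5364, -0.1574, 0.0676]
orientation: [-180.0, 0.0, 174.9]
wrist_force: [-2.1, -0.2, 1.2]
opening: 0.0001
```

```bash
python3 s.py
```

```text
t 4.7833 box [ -59.7 -102.3] z 67.6 yaw [-180.     0.   174.9] F box [-2.1 -0.4] 1.2 q [ -17.   26.  109.   -0.   45. -101.]
```

Call:
servo_tool([
  {"claw":255,"linear":[-0.0015,0,0],"spin":0},
  {"claw":255,"linear":[-0.003,0,0],"spin":0},
])

```text
t: 4.95
ee_pos: [0.5394, -0.1577, 0.0673]
orientation: [-180.0, -0.0, 174.9]
wrist_force: [-2.0, 0.3, 2.1]
opening: -0.0003
```

Call:
servo_tool([
  {"claw":255,"linear":[0.008,0,-0.036],"spin":0},
  {"claw":255,"linear":[0.014,0.005,-0.065],"spin":0},
  {"claw":255,"linear":[0.018,0.045,-0.065],"spin":0},
  {"claw":255,"linear":[0.018,0.086,-0.065],"spin":0},
  {"claw":255,"linear":[0.018,0.127,-0.065],"spin":0},
  {"claw":255,"linear":[0.018,0.168,-0.065],"spin":0},
  {"claw":255,"linear":[0.018,0.207,-0.065],"spin":0},
  {"claw":255,"linear":[0.018,0.208,-0.035],"spin":0},
])

```text
t: 5.62
ee_pos: [0.5454, 0.0573, 0.1068]
orientation: [179.8, 0.6, 175.0]
wrist_force: [2.1, 0.7, -0.2]
opening: 0.0001
```

```bash
python3 s.py; python3 y.py
```

```text
t 5.6167 box [-69.9 112.3] z 106.8 yaw [179.8   0.6 175. ] F box [2.  0.9] -0.2 q [  6.  22. 109.   0.  48. -79.]
[ -38.2 -104.9] [21.5  4.4]
[ 117.8 -104.9] [0. 0.]
```

Call:
servo_tool([
  {"claw":255,"linear":[0,0,0.035],"spin":0},
  {"claw":255,"linear":[-0.006,0,0.035],"spin":0},
  {"claw":255,"linear":[-0.01,0,0.035],"spin":0},
  {"claw":255,"linear":[-0.012,0,0.035],"spin":0},
  {"claw":255,"linear":[-0.0135,0,0.035],"spin":0},
  {"claw":255,"linear":[-0.015,0,0.035],"spin":0},
])

```text
t: 6.17
ee_pos: [0.5557, 0.0493, 0.0686]
orientation: [180.0, 0.1, 174.8]
wrist_force: [-2.7, 0.2, 2.3]
opening: -0.0002
```

Call:
servo_tool([
  {"claw":255,"linear":[-0.0015,0,0],"spin":0},
  {"claw":255,"linear":[-0.003,0,0],"spin":0},
])

```text
t: 6.33
ee_pos: [0.5583, 0.0493, 0.0681]
orientation: [180.0, 0.0, 174.8]
wrist_force: [-2.5, 0.4, 0.4]
opening: -0.0001
```

Call:
servo_tool([
  {"claw":255,"linear":[-0.0015,0,0],"spin":0},
  {"claw":255,"linear":[-0.003,0,0],"spin":0},
])

```text
t: 6.5
ee_pos: [0.5611, 0.0492, 0.0676]
orientation: [180.0, 0.0, 174.9]
wrist_force: [-1.7, 0.2, 1.6]
opening: 0.0001
```

Call:
servo_tool([
  {"claw":255,"linear":[-0.0015,0,0],"spin":0},
  {"claw":255,"linear":[-0.003,0,0],"spin":0},
])

```text
t: 6.67
ee_pos: [0.5641, 0.049, 0.0673]
orientation: [180.0, -0.0, 174.9]
wrist_force: [-2.9, -0.2, 0.7]
opening: 0.0002
```

```bash
python3 s.py;python3 y.py
```

```text
t 6.6667 box [-50.6 105.6] z 67.3 yaw [180.   -0.  174.9] F box [-2.9 -0.4] 0.7 q [  5.  27. 108.   0.  45. -80.]
[ -36.2 -104.7] [21.6  4.4]
[ 117.8 -104.9] [0. 0.]
```

Call:
servo_tool([
  {"claw":255,"linear":[0.008,0,-0.036],"spin":0},
  {"claw":255,"linear":[0.014,-0.005,-0.065],"spin":0},
  {"claw":255,"linear":[0.014,-0.045,-0.065],"spin":0},
  {"claw":255,"linear":[0.014,-0.086,-0.065],"spin":0},
  {"claw":255,"linear":[0.014,-0.127,-0.065],"spin":0},
  {"claw":255,"linear":[0.014,-0.168,-0.065],"spin":0},
  {"claw":255,"linear":[0.014,-0.207,-0.065],"spin":0},
  {"claw":255,"linear":[0.014,-0.207,-0.035],"spin":0},
])

```text
t: 7.38
ee_pos: [0.5356, -0.1633, 0.1069]
orientation: [-179.8, 0.6, 174.7]
wrist_force: [1.5, -0.9, -0.1]
opening: -0.0001
```

Call:
servo_tool([
  {"claw":255,"linear":[0,0,0.035],"spin":0},
  {"claw":255,"linear":[-0.005,0,0.035],"spin":0},
  {"claw":255,"linear":[-0.008,0,0.035],"spin":0},
  {"claw":255,"linear":[-0.01,0,0.035],"spin":0},
  {"claw":255,"linear":[-0.0115,0,0.035],"spin":0},
  {"claw":255,"linear":[-0.013,0,0.035],"spin":0},
])

```text
t: 7.88
ee_pos: [0.5454, -0.1568, 0.0688]
orientation: [-180.0, 0.1, 174.9]
wrist_force: [-2.1, 0.8, 0.9]
opening: 0.0003
```

Call:
servo_tool([
  {"claw":255,"linear":[-0.0015,0,0],"spin":0},
  {"claw":255,"linear":[-0.003,0,0],"spin":0},
])

```text
t: 8.05
ee_pos: [0.5478, -0.1572, 0.0682]
orientation: [-180.0, 0.0, 174.9]
wrist_force: [-3.2, -0.2, 2.3]
opening: -0.0001
```

Call:
servo_tool([
  {"claw":255,"linear":[-0.0015,0,0],"spin":0},
  {"claw":255,"linear":[-0.003,0,0],"spin":0},
])

```text
t: 8.22
ee_pos: [0.5506, -0.1576, 0.0677]
orientation: [-180.0, 0.0, 174.9]
wrist_force: [-2.5, 0.3, 1.3]
opening: -0.0
```

```bash
python3 s.py;python3 y.py
```

```text
t 8.2167 box [ -45.6 -101.3] z 67.7 yaw [-180.     0.   174.9] F box [-2.5  0. ] 1.3 q [ -16.   27.  107.   -0.   45. -101.]
[-30.6 104.8] [21.5  4.6]
```

Call:
servo_tool([
  {"claw":255,"linear":[-0.001,0,0],"spin":0},
  {"claw":255,"linear":[-0.002,0,0],"spin":0},
])

```text
t: 8.43
ee_pos: [0.5523, -0.1578, 0.0673]
orientation: [180.0, -0.0, 174.9]
wrist_force: [-3.6, 0.4, 1.5]
opening: -0.0001
```

Call:
servo_tool([
  {"claw":255,"linear":[0.008,0,-0.036],"spin":0},
  {"claw":255,"linear":[0.014,0.005,-0.065],"spin":0},
  {"claw":255,"linear":[0.014,0.045,-0.065],"spin":0},
  {"claw":255,"linear":[0.014,0.086,-0.065],"spin":0},
  {"claw":255,"linear":[0.014,0.127,-0.065],"spin":0},
  {"claw":255,"linear":[0.014,0.168,-0.065],"spin":0},
  {"claw":255,"linear":[0.014,0.207,-0.065],"spin":0},
  {"claw":255,"linear":[0.014,0.207,-0.035],"spin":0},
])

```text
t: 9.1
ee_pos: [0.5623, 0.0559, 0.1069]
orientation: [179.8, 0.6, 175.0]
wrist_force: [1.6, 0.8, 1.3]
opening: -0.0001
```

Call:
servo_tool([
  {"claw":255,"linear":[0,0,0.035],"spin":0},
  {"claw":255,"linear":[-0.005,0,0.035],"spin":0},
  {"claw":255,"linear":[-0.009,0,0.035],"spin":0},
  {"claw":255,"linear":[-0.0105,0,0.035],"spin":0},
  {"claw":255,"linear":[-0.012,0,0.035],"spin":0},
])

```text
t: 9.52
ee_pos: [0.5704, 0.0481, 0.0689]
orientation: [180.0, 0.1, 174.8]
wrist_force: [-1.8, 0.7, -0.3]
opening: 0.0002
```

Call:
servo_tool([
  {"claw":255,"linear":[-0.0015,0,0],"spin":0},
  {"claw":255,"linear":[-0.003,0,0],"spin":0},
])

```text
t: 9.68
ee_pos: [0.5726, 0.0479, 0.0686]
orientation: [180.0, 0.1, 174.8]
wrist_force: [-2.1, 0.7, 1.5]
opening: -0.0001
```

Call:
servo_tool([
  {"claw":255,"linear":[-0.0015,0,0],"spin":0},
  {"claw":255,"linear":[-0.003,0,0],"spin":0},
])

```text
t: 9.85
ee_pos: [0.5752, 0.0478, 0.0679]
orientation: [180.0, 0.0, 174.8]
wrist_force: [-2.6, 0.4, 2.0]
opening: 0.0
```

```bash
python3 s.py;python3 y.py
```

```text
t 9.85 box [-39.4 105.5] z 67.9 yaw [180.    0.  174.8] F box [-2.6  0.1] 2.0 q [  5.  28. 107.   0.  46. -80.]
[ -23.8 -104. ] [21.4  4.5]
[ 117.8 -104.9] [0. 0.]
```

Call:
servo_tool([
  {"claw":255,"linear":[-0.0015,0,0],"spin":0},
  {"claw":255,"linear":[-0.003,0,0],"spin":0},
])

```text
t: 10.07
ee_pos: [0.5779, 0.0477, 0.0673]
orientation: [180.0, -0.0, 174.9]
wrist_force: [-2.0, 0.4, 1.1]
opening: 0.0002
```

Call:
servo_tool([
  {"claw":255,"linear":[0.008,0,-0.036],"spin":0},
  {"claw":255,"linear":[0.014,-0.005,-0.065],"spin":0},
  {"claw":255,"linear":[0.014,-0.045,-0.065],"spin":0},
  {"claw":255,"linear":[0.014,-0.086,-0.065],"spin":0},
  {"claw":255,"linear":[0.014,-0.127,-0.065],"spin":0},
  {"claw":255,"linear":[0.014,-0.168,-0.065],"spin":0},
  {"claw":255,"linear":[0.014,-0.207,-0.065],"spin":0},
  {"claw":255,"linear":[0.014,-0.207,-0.035],"spin":0},
])

```text
t: 10.73
ee_pos: [0.5495, -0.1646, 0.107]
orientation: [-179.8, 0.6, 174.7]
wrist_force: [1.1, -0.1, 0.4]
opening: 0.0001
```

Call:
servo_tool([
  {"claw":255,"linear":[0,0,0.035],"spin":0},
  {"claw":255,"linear":[-0.005,0,0.035],"spin":0},
  {"claw":255,"linear":[-0.009,0,0.035],"spin":0},
  {"claw":255,"linear":[-0.0105,0,0.035],"spin":0},
  {"claw":255,"linear":[-0.012,0,0.035],"spin":0},
])

```text
t: 11.15
ee_pos: [0.5588, -0.158, 0.0689]
orientation: [-180.0, 0.1, 174.9]
wrist_force: [-2.0, -0.3, -0.5]
opening: 0.0003
```

Call:
servo_tool([
  {"claw":255,"linear":[-0.0015,0,0],"spin":0},
  {"claw":255,"linear":[-0.003,0,0],"spin":0},
])

```text
t: 11.32
ee_pos: [0.561, -0.1583, 0.0686]
orientation: [-180.0, 0.1, 174.9]
wrist_force: [-2.8, -1.1, 1.2]
opening: -0.0001
```

Call:
servo_tool([
  {"claw":255,"linear":[-0.0015,0,0],"spin":0},
  {"claw":255,"linear":[-0.003,0,0],"spin":0},
])

```text
t: 11.48
ee_pos: [0.5637, -0.1587, 0.0679]
orientation: [-180.0, 0.0, 174.9]
wrist_force: [-2.7, 0.4, 1.7]
opening: -0.0001
```

```bash
python3 s.py;python3 y.py
```

```text
t 11.4833 box [ -32.5 -101.2] z 67.9 yaw [-180.     0.   174.9] F box [-2.7  0.1] 1.7 q [ -16.   28.  106.   -0.   46. -101.]
[-17.  105.2] [21.9  4.4]
```

Call:
servo_tool([
  {"claw":255,"linear":[-0.0015,0,0],"spin":0},
  {"claw":255,"linear":[-0.003,0,0],"spin":0},
])

```text
t: 11.7
ee_pos: [0.5663, -0.1591, 0.0674]
orientation: [-180.0, -0.0, 174.9]
wrist_force: [-3.0, -0.0, 1.1]
opening: -0.0001
```

Call:
servo_tool([
  {"claw":255,"linear":[0.008,0,-0.036],"spin":0},
  {"claw":255,"linear":[0.014,0.005,-0.065],"spin":0},
  {"claw":255,"linear":[0.014,0.045,-0.065],"spin":0},
  {"claw":255,"linear":[0.014,0.086,-0.065],"spin":0},
  {"claw":255,"linear":[0.014,0.127,-0.065],"spin":0},
  {"claw":255,"linear":[0.014,0.168,-0.065],"spin":0},
  {"claw":255,"linear":[0.014,0.207,-0.065],"spin":0},
  {"claw":255,"linear":[0.014,0.207,-0.035],"spin":0},
])

```text
t: 12.37
ee_pos: [0.5763, 0.0547, 0.107]
orientation: [179.8, 0.6, 175.0]
wrist_force: [2.4, -0.4, 0.8]
opening: -0.0003
```

Call:
servo_tool([
  {"claw":255,"linear":[0,0,0.035],"spin":0},
  {"claw":255,"linear":[-0.005,0,0.035],"spin":0},
  {"claw":255,"linear":[-0.009,0,0.035],"spin":0},
  {"claw":255,"linear":[-0.0105,0,0.035],"spin":0},
  {"claw":255,"linear":[-0.012,0,0.035],"spin":0},
])

```text
t: 12.78
ee_pos: [0.5843, 0.0468, 0.0689]
orientation: [180.0, 0.1, 174.8]
wrist_force: [-1.4, 0.5, -1.0]
opening: 0.0003
```

Call:
servo_tool([
  {"claw":255,"linear":[-0.0015,0,0],"spin":0},
  {"claw":255,"linear":[-0.003,0,0],"spin":0},
])

```text
t: 12.95
ee_pos: [0.5866, 0.0467, 0.0686]
orientation: [180.0, 0.1, 174.8]
wrist_force: [-1.8, 1.1, 1.1]
opening: 0.0003
```

Call:
servo_tool([
  {"claw":255,"linear":[-0.0015,0,0],"spin":0},
  {"claw":255,"linear":[-0.003,0,0],"spin":0},
])

```text
t: 13.12
ee_pos: [0.5892, 0.0465, 0.0679]
orientation: [180.0, 0.0, 174.8]
wrist_force: [-3.2, -0.2, 0.8]
opening: -0.0003
```

```bash
python3 s.py;python3 y.py
```

```text
t 13.1167 box [-25.4 105.5] z 67.9 yaw [180.    0.  174.8] F box [-3.2 -0.5] 0.8 q [  4.  29. 105.   0.  47. -80.]
[  -9.7 -104.4] [22.2  4.6]
[ 117.8 -104.9] [0. 0.]
```

Call:
servo_tool([
  {"claw":255,"linear":[-0.0015,0,0],"spin":0},
  {"claw":255,"linear":[-0.003,0,0],"spin":0},
])

```text
t: 13.33
ee_pos: [0.5919, 0.0465, 0.0673]
orientation: [180.0, -0.0, 174.9]
wrist_force: [-2.6, 0.8, 1.9]
opening: -0.0002
```

Call:
servo_tool([
  {"claw":255,"linear":[0.008,0,-0.036],"spin":0},
  {"claw":255,"linear":[0.014,-0.005,-0.065],"spin":0},
  {"claw":255,"linear":[0.014,-0.045,-0.065],"spin":0},
  {"claw":255,"linear":[0.014,-0.086,-0.065],"spin":0},
  {"claw":255,"linear":[0.014,-0.127,-0.065],"spin":0},
  {"claw":255,"linear":[0.014,-0.168,-0.065],"spin":0},
  {"claw":255,"linear":[0.014,-0.207,-0.065],"spin":0},
  {"claw":255,"linear":[0.014,-0.207,-0.035],"spin":0},
])

```text
t: 14.0
ee_pos: [0.5635, -0.1659, 0.1071]
orientation: [-179.8, 0.6, 174.7]
wrist_force: [1.8, -0.3, 0.7]
opening: 0.0
```

Call:
servo_tool([
  {"claw":255,"linear":[0,0,0.035],"spin":0},
  {"claw":255,"linear":[-0.005,0,0.035],"spin":0},
  {"claw":255,"linear":[-0.009,0,0.035],"spin":0},
  {"claw":255,"linear":[-0.0105,0,0.035],"spin":0},
  {"claw":255,"linear":[-0.012,0,0.035],"spin":0},
])

```text
t: 14.42
ee_pos: [0.5727, -0.1593, 0.0689]
orientation: [-180.0, 0.1, 174.9]
wrist_force: [-1.0, -0.6, -1.0]
opening: 0.0001
```

Call:
servo_tool([
  {"claw":255,"linear":[-0.0015,0,0],"spin":0},
  {"claw":255,"linear":[-0.003,0,0],"spin":0},
])

```text
t: 14.58
ee_pos: [0.575, -0.1595, 0.0686]
orientation: [-180.0, 0.1, 174.9]
wrist_force: [-3.6, 0.1, 0.8]
opening: -0.0001
```

Call:
servo_tool([
  {"claw":255,"linear":[-0.001,0,0],"spin":0},
  {"claw":255,"linear":[-0.002,0,0],"spin":0},
])

```text
t: 14.75
ee_pos: [0.5766, -0.1598, 0.0679]
orientation: [-180.0, 0.0, 174.9]
wrist_force: [-1.7, 0.3, 1.0]
opening: 0.0
```

```bash
python3 s.py;python3 y.py
```

```text
t 14.75 box [ -19.5 -101.2] z 67.9 yaw [-180.     0.   174.9] F box [-1.7  0.1] 1.0 q [ -16.   29.  104.    0.   47. -101.]
[ -3.3 105.4] [21.4  4.5]
```

Call:
servo_tool([
  {"claw":255,"linear":[-0.001,0,0],"spin":0},
  {"claw":255,"linear":[-0.002,0,0],"spin":0},
])

```text
t: 14.97
ee_pos: [0.5782, -0.1601, 0.0674]
orientation: [-180.0, -0.0, 174.9]
wrist_force: [-2.4, 0.0, 0.6]
opening: -0.0002
```

Call:
servo_tool([
  {"claw":255,"linear":[-0.001,0,0],"spin":0},
  {"claw":255,"linear":[-0.002,0,0],"spin":0},
])

```text
t: 15.13
ee_pos: [0.5803, -0.1604, 0.0673]
orientation: [-180.0, -0.0, 174.9]
wrist_force: [-3.7, 0.6, 1.8]
opening: -0.0002
```

```bash
python3 s.py
```

```text
t 15.1333 box [ -15.7 -101.5] z 67.3 yaw [-180.    -0.   174.9] F box [-3.7  0.3] 1.8 q [ -16.   29.  103.   -0.   47. -100.]
```

Call:
servo_tool([
  {"claw":255,"linear":[0.008,0,-0.036],"spin":0},
  {"claw":255,"linear":[0.014,0.005,-0.065],"spin":0},
  {"claw":255,"linear":[0.014,0.045,-0.065],"spin":0},
  {"claw":255,"linear":[0.014,0.086,-0.065],"spin":0},
  {"claw":255,"linear":[0.014,0.127,-0.065],"spin":0},
  {"claw":255,"linear":[0.014,0.168,-0.065],"spin":0},
  {"claw":255,"linear":[0.014,0.207,-0.065],"spin":0},
  {"claw":255,"linear":[0.014,0.207,-0.035],"spin":0},
])

```text
t: 15.8
ee_pos: [0.5902, 0.0536, 0.1071]
orientation: [179.8, 0.6, 175.0]
wrist_force: [1.2, 0.3, -0.1]
opening: -0.0
```

Call:
servo_tool([
  {"claw":255,"linear":[0,0,0.035],"spin":0},
  {"claw":255,"linear":[-0.004,0,0.035],"spin":0},
  {"claw":255,"linear":[-0.007,0,0.035],"spin":0},
  {"claw":255,"linear":[-0.008,0,0.035],"spin":0},
  {"claw":255,"linear":[-0.009,0,0.035],"spin":0},
])

```text
t: 16.22
ee_pos: [0.5952, 0.0459, 0.069]
orientation: [180.0, 0.1, 174.8]
wrist_force: [-2.1, 0.5, -0.1]
opening: -0.0001
```

Call:
servo_tool([
  {"claw":255,"linear":[-0.001,0,0],"spin":0},
  {"claw":255,"linear":[-0.002,0,0],"spin":0},
])

```text
t: 16.38
ee_pos: [0.5964, 0.0458, 0.0686]
orientation: [180.0, 0.1, 174.8]
wrist_force: [-2.1, 1.0, 1.3]
opening: -0.0001
```

Call:
servo_tool([
  {"claw":255,"linear":[-0.001,0,0],"spin":0},
  {"claw":255,"linear":[-0.002,0,0],"spin":0},
])

```text
t: 16.55
ee_pos: [0.5981, 0.0458, 0.0679]
orientation: [180.0, 0.0, 174.8]
wrist_force: [-2.1, 0.8, 1.1]
opening: -0.0
```

Call:
servo_tool([
  {"claw":255,"linear":[-0.001,0,0],"spin":0},
  {"claw":255,"linear":[-0.002,0,0],"spin":0},
])

```text
t: 16.72
ee_pos: [0.5999, 0.0457, 0.0675]
orientation: [180.0, 0.0, 174.9]
wrist_force: [-2.7, -0.0, 2.3]
opening: -0.0003
```

```bash
python3 s.py;python3 y.py
```

```text
t 16.7167 box [-14.6 105.6] z 67.5 yaw [180.    0.  174.9] F box [-2.7 -0.3] 2.3 q [  4.  29. 103.   0.  47. -81.]
[   3.9 -104.4] [21.4  4.5]
```

Call:
servo_tool([
  {"claw":255,"linear":[-0.001,0,0],"spin":0},
  {"claw":255,"linear":[-0.002,0,0],"spin":0},
])

```text
t: 16.93
ee_pos: [0.6018, 0.0456, 0.0672]
orientation: [180.0, -0.0, 174.9]
wrist_force: [-1.5, 0.7, 2.5]
opening: -0.0001
```

Call:
servo_tool([
  {"claw":255,"linear":[-0.001,0,0],"spin":0},
  {"claw":255,"linear":[-0.002,0,0],"spin":0},
])

```text
t: 17.1
ee_pos: [0.6039, 0.0454, 0.0672]
orientation: [180.0, -0.0, 174.9]
wrist_force: [-1.6, 1.4, 0.4]
opening: -0.0003
```

```bash
python3 s.py;python3 y.py
```

```text
t 17.1 box [-10.6 105.6] z 67.2 yaw [180.   -0.  174.9] F box [-1.7  1.3] 0.4 q [  4.  30. 103.   0.  47. -81.]
[   4.6 -104.5] [21.4  4.4]
[ 117.8 -104.9] [0. 0.]
```

Call:
servo_tool([
  {"claw":255,"linear":[0.008,0,-0.036],"spin":0},
  {"claw":255,"linear":[0.014,-0.005,-0.065],"spin":0},
  {"claw":255,"linear":[0.014,-0.045,-0.065],"spin":0},
  {"claw":255,"linear":[0.014,-0.086,-0.065],"spin":0},
  {"claw":255,"linear":[0.014,-0.127,-0.065],"spin":0},
  {"claw":255,"linear":[0.014,-0.168,-0.065],"spin":0},
  {"claw":255,"linear":[0.014,-0.207,-0.065],"spin":0},
  {"claw":255,"linear":[0.014,-0.207,-0.035],"spin":0},
])

```text
t: 17.82
ee_pos: [0.5754, -0.1671, 0.1072]
orientation: [-179.8, 0.6, 174.7]
wrist_force: [2.1, -0.4, 0.6]
opening: -0.0002
```

Call:
servo_tool([
  {"claw":255,"linear":[0,0,0.035],"spin":0},
  {"claw":255,"linear":[-0.005,0,0.035],"spin":0},
  {"claw":255,"linear":[-0.009,0,0.035],"spin":0},
  {"claw":255,"linear":[-0.01,0,0.035],"spin":0},
  {"claw":255,"linear":[-0.011,0,0.035],"spin":0},
])

```text
t: 18.23
ee_pos: [0.5837, -0.1603, 0.0689]
orientation: [-180.0, 0.1, 174.9]
wrist_force: [-1.4, -1.3, -1.1]
opening: -0.0001
```

Call:
servo_tool([
  {"claw":255,"linear":[-0.001,0,0],"spin":0},
  {"claw":255,"linear":[-0.002,0,0],"spin":0},
])

```text
t: 18.4
ee_pos: [0.5848, -0.1604, 0.0686]
orientation: [-180.0, 0.1, 174.9]
wrist_force: [-2.3, -0.2, 0.3]
opening: -0.0002
```

Call:
servo_tool([
  {"claw":255,"linear":[-0.001,0,0],"spin":0},
  {"claw":255,"linear":[-0.002,0,0],"spin":0},
])

```text
t: 18.57
ee_pos: [0.5865, -0.1607, 0.0679]
orientation: [-180.0, 0.0, 174.9]
wrist_force: [-2.4, 0.6, 1.3]
opening: -0.0003
```

```bash
python3 s.py;python3 y.py
```

```text
t 18.5667 box [  -9.6 -101.2] z 67.9 yaw [-180.     0.   174.9] F box [-2.5  0.4] 1.3 q [ -15.   30.  103.   -0.   48. -100.]
[  8.3 104.6] [21.4  4.3]
```

Both ends are at about mark 8–9 with no stop felt yet. I'll go on with the right end in fine steps.

Call:
servo_tool([
  {"claw":255,"linear":[-0.001,0,0],"spin":0},
  {"claw":255,"linear":[-0.002,0,0],"spin":0},
])

```text
t: 18.78
ee_pos: [0.5882, -0.161, 0.0674]
orientation: [-180.0, -0.0, 174.9]
wrist_force: [-2.0, 0.4, 1.2]
opening: 0.0001
```

Call:
servo_tool([
  {"claw":255,"linear":[-0.001,0,0],"spin":0},
  {"claw":255,"linear":[-0.002,0,0],"spin":0},
])

```text
t: 18.95
ee_pos: [0.5903, -0.1613, 0.0672]
orientation: [-180.0, -0.0, 174.9]
wrist_force: [-2.6, -1.5, 1.9]
opening: 0.0
```

```bash
python3 s.py;python3 y.py
```

```text
t 18.95 box [  -5.7 -101.5] z 67.2 yaw [-180.    -0.   174.9] F box [-2.4 -1.7] 1.9 q [ -15.   30.  102.   -0.   48. -100.]
[  9.3 104.6] [21.3  4.2]
```

Call:
servo_tool([
  {"claw":255,"linear":[0.008,0,-0.036],"spin":0},
  {"claw":255,"linear":[0.014,0.005,-0.065],"spin":0},
  {"claw":255,"linear":[0.014,0.045,-0.065],"spin":0},
  {"claw":255,"linear":[0.014,0.086,-0.065],"spin":0},
  {"claw":255,"linear":[0.014,0.127,-0.065],"spin":0},
  {"claw":255,"linear":[0.014,0.168,-0.065],"spin":0},
  {"claw":255,"linear":[0.014,0.207,-0.065],"spin":0},
  {"claw":255,"linear":[0.014,0.207,-0.035],"spin":0},
])

```text
t: 19.67
ee_pos: [0.6002, 0.0528, 0.1072]
orientation: [179.8, 0.6, 175.0]
wrist_force: [1.6, 0.1, 0.2]
opening: -0.0
```

Call:
servo_tool([
  {"claw":255,"linear":[0,0,0.035],"spin":0},
  {"claw":255,"linear":[-0.005,0,0.035],"spin":0},
  {"claw":255,"linear":[-0.009,0,0.035],"spin":0},
  {"claw":255,"linear":[-0.01,0,0.035],"spin":0},
  {"claw":255,"linear":[-0.011,0,0.035],"spin":0},
])

```text
t: 20.08
ee_pos: [0.6073, 0.0447, 0.069]
orientation: [180.0, 0.1, 174.8]
wrist_force: [-2.0, 0.4, -0.3]
opening: -0.0001
```

Call:
servo_tool([
  {"claw":255,"linear":[-0.001,0,0],"spin":0},
  {"claw":255,"linear":[-0.002,0,0],"spin":0},
])

```text
t: 20.25
ee_pos: [0.6084, 0.0447, 0.0686]
orientation: [180.0, 0.1, 174.8]
wrist_force: [-2.4, -0.3, 2.3]
opening: 0.0001
```

Call:
servo_tool([
  {"claw":255,"linear":[-0.001,0,0],"spin":0},
  {"claw":255,"linear":[-0.002,0,0],"spin":0},
])

```text
t: 20.42
ee_pos: [0.61, 0.0447, 0.0679]
orientation: [180.0, 0.0, 174.8]
wrist_force: [-1.8, -1.0, 1.3]
opening: -0.0002
```

```bash
python3 s.py;python3 y.py
```

```text
t 20.4167 box [ -4.5 105.5] z 67.9 yaw [180.    0.  174.8] F box [-1.7 -1.1] 1.3 q [  4.  30. 102.   0.  48. -81.]
[  13.7 -105.1] [22.1  4.4]
```

Call:
servo_tool([
  {"claw":255,"linear":[-0.001,0,0],"spin":0},
  {"claw":255,"linear":[-0.0015,0,0],"spin":0},
])

```text
t: 20.63
ee_pos: [0.6102, 0.0447, 0.0672]
orientation: [-180.0, -0.1, 174.9]
wrist_force: [-7.2, 0.7, 4.1]
opening: -0.0002
```

Call:
servo_tool([
  {"claw":255,"linear":[-0.001,0,0],"spin":0},
  {"claw":255,"linear":[-0.0015,0,0],"spin":0},
])

```text
t: 20.8
ee_pos: [0.6102, 0.0446, 0.0668]
orientation: [-180.0, -0.3, 174.9]
wrist_force: [-11.0, 1.8, 6.8]
opening: -0.0002
```

```bash
python3 s.py;python3 y.py
```

```text
t 20.8 box [ -4.3 105.4] z 66.8 yaw [-180.    -0.3  174.9] F box [-11.1   0.8] 6.8 q [  4.  30. 102.   0.  48. -81.]
[  13.7 -105.1] [22.1  4.4]
[ 117.8 -104.9] [0. 0.]
```

The left end stopped dead at TCP −4.3 with 11 N. The marks are level (left ≈13.7, right 13.7), so this is the stop and not binding. Now the right end.

Call:
servo_tool([
  {"claw":255,"linear":[0.008,0,-0.036],"spin":0},
  {"claw":255,"linear":[0.014,-0.005,-0.065],"spin":0},
  {"claw":255,"linear":[0.014,-0.045,-0.065],"spin":0},
  {"claw":255,"linear":[0.014,-0.086,-0.065],"spin":0},
  {"claw":255,"linear":[0.014,-0.127,-0.065],"spin":0},
  {"claw":255,"linear":[0.014,-0.168,-0.065],"spin":0},
  {"claw":255,"linear":[0.014,-0.207,-0.065],"spin":0},
  {"claw":255,"linear":[0.014,-0.207,-0.035],"spin":0},
])

```text
t: 21.52
ee_pos: [0.5843, -0.1679, 0.1073]
orientation: [-179.8, 0.7, 174.7]
wrist_force: [2.3, -0.3, -0.0]
opening: -0.0002
```

Call:
servo_tool([
  {"claw":255,"linear":[0,0,0.035],"spin":0},
  {"claw":255,"linear":[-0.005,0,0.035],"spin":0},
  {"claw":255,"linear":[-0.009,0,0.035],"spin":0},
  {"claw":255,"linear":[-0.01,0,0.035],"spin":0},
  {"claw":255,"linear":[-0.011,0,0.035],"spin":0},
])

```text
t: 21.93
ee_pos: [0.5913, -0.161, 0.0684]
orientation: [-180.0, -0.1, 174.9]
wrist_force: [-6.8, -1.9, -1.9]
opening: -0.0001
```

Call:
servo_tool([
  {"claw":255,"linear":[-0.001,0,0],"spin":0},
  {"claw":255,"linear":[-0.0015,0,0],"spin":0},
])

```text
t: 22.1
ee_pos: [0.5913, -0.161, 0.0684]
orientation: [-180.0, -0.2, 174.9]
wrist_force: [-11.1, -1.6, 2.6]
opening: 0.0002
```

Call:
servo_tool([
  {"claw":255,"linear":[-0.001,0,0],"spin":0},
  {"claw":255,"linear":[-0.001,0,0],"spin":0},
])

```text
t: 22.27
ee_pos: [0.5913, -0.161, 0.0684]
orientation: [-180.0, -0.3, 174.9]
wrist_force: [-11.4, -2.2, 3.5]
opening: 0.0001
```

```bash
python3 s.py;python3 y.py
```

```text
t 22.2667 box [  -4.7 -101.1] z 68.4 yaw [-180.    -0.3  174.9] F box [-11.2  -3.2] 3.5 q [ -15.   30.  102.   -0.   48. -100.]
[ 13.6 105.1] [21.3  4.2]
```

Both ends bear. I'll press the left end once more to confirm that pushing the right did not unseat it.

Call:
servo_tool([
  {"claw":255,"linear":[0.008,0,-0.036],"spin":0},
  {"claw":255,"linear":[0.014,0.005,-0.065],"spin":0},
  {"claw":255,"linear":[0.014,0.045,-0.065],"spin":0},
  {"claw":255,"linear":[0.014,0.086,-0.065],"spin":0},
  {"claw":255,"linear":[0.014,0.127,-0.065],"spin":0},
  {"claw":255,"linear":[0.014,0.168,-0.065],"spin":0},
  {"claw":255,"linear":[0.014,0.207,-0.065],"spin":0},
  {"claw":255,"linear":[0.014,0.207,-0.035],"spin":0},
])

```text
t: 22.98
ee_pos: [0.6044, 0.0532, 0.1095]
orientation: [179.7, 0.8, 175.1]
wrist_force: [1.2, -0.4, -0.0]
opening: -0.0001
```

Call:
servo_tool([
  {"claw":255,"linear":[0,0,0.035],"spin":0},
  {"claw":255,"linear":[-0.005,0,0.035],"spin":0},
  {"claw":255,"linear":[-0.009,0,0.035],"spin":0},
  {"claw":255,"linear":[-0.01,0,0.035],"spin":0},
  {"claw":255,"linear":[-0.011,0,0.035],"spin":0},
])

```text
t: 23.4
ee_pos: [0.6102, 0.0449, 0.0694]
orientation: [180.0, 0.1, 174.8]
wrist_force: [-5.6, 2.3, 2.5]
opening: 0.0
```

Call:
servo_tool([
  {"claw":255,"linear":[-0.001,0,0],"spin":0},
  {"claw":255,"linear":[-0.0015,0,0],"spin":0},
])

```text
t: 23.57
ee_pos: [0.6102, 0.0446, 0.0691]
orientation: [180.0, -0.1, 174.8]
wrist_force: [-8.2, 2.2, 5.8]
opening: -0.0
```

```bash
python3 s.py;python3 y.py
```

```text
t 23.5667 box [ -4.3 105.4] z 69.1 yaw [ 1.800e+02 -1.000e-01  1.748e+02] F box [-8.4  1.4] 5.8 q [  4.  30. 102.   0.  48. -81.]
[  13.7 -104. ] [21.3  4.4]
[ 117.8 -104.9] [0. 0.]
```

The left end is still home (same −4.3 reading, 8 N). Now I'll go over to the outer side of the pin.

Call:
servo_tool([
  {"claw":255,"linear":[0.008,0,-0.035],"spin":0},
  {"claw":255,"linear":[0.014,0,-0.07],"spin":0},
  {"claw":255,"linear":[0.03,0.03,-0.07],"spin":0},
  {"claw":255,"linear":[0.046,0.06,-0.07],"spin":0},
  {"claw":255,"linear":[0.061,0.082,-0.07],"spin":0},
  {"claw":255,"linear":[0.061,0.082,-0.045],"spin":0},
  {"claw":255,"linear":[0.061,0.082,-0.024],"spin":0},
  {"claw":255,"linear":[0.061,0.082,-0.024],"spin":0},
])

```text
t: 24.28
ee_pos: [0.5564, 0.1317, 0.0902]
orientation: [-180.0, -0.1, 174.9]
wrist_force: [-1.2, -0.3, -0.2]
opening: -0.0002
```

```bash
python3 s.py;python3 y.py; python3 -c "
import cv2;im=cv2.imread('pics/last.png');cv2.imwrite('pics/l2.png',cv2.resize(im[130:280,255:445],None,fx=4,fy=4,interpolation=cv2.INTER_CUBIC))
from bench import camera
im=camera('scene');cv2.imwrite('pics/sc2.png',cv2.resize(im[160:360,200:420],None,fx=3,fy=3,interpolation=cv2.INTER_CUBIC))"
```

```text
t 24.2833 box [-65.7 187.3] z 90.2 yaw [-1.800e+02 -1.000e-01  1.749e+02] F box [-1.2 -0.4] -0.2 q [ 13.  25. 107.  -0.  48. -72.]
[  13.7 -105. ] [22.2  4.4]
[ 13.6 105.1] [21.3  4.2]
```

View pics/sc2.png

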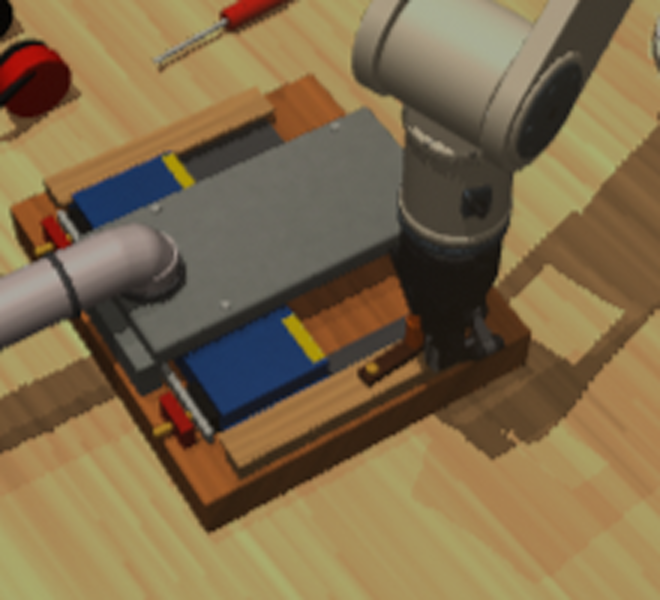

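The view shows both blue ends against the bar's feet, with the marks level at 13.7 and 13.6. The finger stands just outside the orange pin (at about (415,325)). I'll push the pin inward.

Call:
servo_tool([
  {"claw":255,"linear":[0,-0.005,0],"spin":0},
  {"claw":255,"linear":[0,-0.009,0],"spin":0},
  {"claw":255,"linear":[0,-0.012,0],"spin":0},
  {"claw":255,"linear":[-0.001,-0.015,0],"spin":0},
  {"claw":255,"linear":[-0.002,-0.018,0],"spin":0},
])

```text
t: 24.8
ee_pos: [0.558, 0.1134, 0.0918]
orientation: [180.0, 0.0, 174.8]
wrist_force: [-0.4, 2.5, 0.5]
opening: -0.0001
```

Call:
servo_tool([
  {"claw":255,"linear":[-0.001,-0.003,0],"spin":0},
  {"claw":255,"linear":[-0.002,-0.006,0],"spin":0},
])

```text
t: 24.97
ee_pos: [0.5593, 0.1073, 0.0914]
orientation: [180.0, -0.0, 174.8]
wrist_force: [-0.2, 1.1, 0.5]
opening: 0.0002
```

Call:
servo_tool([
  {"claw":255,"linear":[-0.001,-0.003,0],"spin":0},
  {"claw":255,"linear":[-0.003,-0.006,0],"spin":0},
])

```text
t: 25.13
ee_pos: [0.5615, 0.1011, 0.0912]
orientation: [-180.0, -0.0, 174.9]
wrist_force: [-1.9, 1.5, 0.4]
opening: 0.0002
```

```bash
python3 s.py
```

```text
t 25.1333 box [-57.8 157.3] z 91.2 yaw [-180.    -0.   174.9] F box [-2.   1.3] 0.4 q [ 10.  25. 107.   0.  48. -75.]
```

Call:
servo_tool([
  {"claw":255,"linear":[-0.002,-0.003,0],"spin":0},
  {"claw":255,"linear":[-0.004,-0.006,0],"spin":0},
])

```text
t: 25.3
ee_pos: [0.5652, 0.0947, 0.0911]
orientation: [-180.0, -0.0, 174.9]
wrist_force: [-1.2, 1.3, 0.4]
opening: -0.0001
```

Call:
servo_tool([
  {"claw":255,"linear":[-0.003,-0.003,0],"spin":0},
  {"claw":255,"linear":[-0.006,-0.006,0],"spin":0},
])

```text
t: 25.47
ee_pos: [0.5708, 0.0882, 0.0912]
orientation: [-180.0, -0.0, 174.9]
wrist_force: [-1.3, 2.9, -0.2]
opening: 0.0001
```

Call:
servo_tool([
  {"claw":255,"linear":[0.0,0.012,0],"spin":0},
  {"claw":255,"linear":[0.022,0.013,0],"spin":0},
  {"claw":255,"linear":[0.032,0.005,0],"spin":0},
  {"claw":255,"linear":[0.032,-0.014,0],"spin":0},
  {"claw":255,"linear":[0.032,-0.028,0],"spin":0},
  {"claw":255,"linear":[0.032,-0.028,0],"spin":0},
])

```text
t: 25.97
ee_pos: [0.5361, 0.0625, 0.0914]
orientation: [-180.0, 0.0, 174.8]
wrist_force: [0.2, 0.4, 0.1]
opening: -0.0002
```

```bash
python3 s.py
```

```text
t 25.9667 box [-79.7 116.6] z 91.4 yaw [-180.     0.   174.8] F box [0.1 0.4] 0.1 q [  7.  23. 111.  -0.  46. -78.]
```

Call:
servo_tool([
  {"claw":255,"linear":[-0.008,0,0],"spin":0},
  {"claw":255,"linear":[-0.014,0,0],"spin":0},
  {"claw":255,"linear":[-0.017,0,0],"spin":0},
  {"claw":255,"linear":[-0.02,0,0],"spin":0},
  {"claw":255,"linear":[-0.023,0,0],"spin":0},
  {"claw":255,"linear":[-0.026,0,0],"spin":0},
])

```text
t: 26.47
ee_pos: [0.5614, 0.0615, 0.0905]
orientation: [-179.9, -0.2, 174.9]
wrist_force: [-3.4, -3.1, 0.1]
opening: 0.0003
```

Call:
servo_tool([
  {"claw":255,"linear":[-0.003,0,0],"spin":0},
  {"claw":255,"linear":[-0.006,0,0],"spin":0},
  {"claw":255,"linear":[-0.009,0,0],"spin":0},
  {"claw":255,"linear":[-0.011,0,0],"spin":0},
])

```text
t: 26.8
ee_pos: [0.5738, 0.0604, 0.0913]
orientation: [180.0, 0.0, 174.9]
wrist_force: [-2.5, -1.0, -0.2]
opening: -0.0
```

```bash
python3 s.py
```

```text
t 26.8 box [-42.  117.9] z 91.3 yaw [180.    0.  174.9] F box [-2.4 -1.2] -0.2 q [  6.  26. 106.   0.  48. -79.]
```

Call:
servo_tool([
  {"claw":255,"linear":[-0.0015,0,0],"spin":0},
  {"claw":255,"linear":[-0.003,0,0],"spin":0},
])

```text
t: 26.97
ee_pos: [0.5765, 0.06, 0.0914]
orientation: [180.0, 0.0, 174.9]
wrist_force: [-2.2, -1.0, 0.8]
opening: 0.0004
```

Call:
servo_tool([
  {"claw":255,"linear":[-0.001,0,0],"spin":0},
  {"claw":255,"linear":[-0.002,0,0],"spin":0},
])

```text
t: 27.13
ee_pos: [0.5779, 0.0598, 0.0913]
orientation: [180.0, -0.0, 174.9]
wrist_force: [-5.5, -0.1, 2.4]
opening: 0.0
```

Call:
servo_tool([
  {"claw":255,"linear":[-0.001,0,0],"spin":0},
  {"claw":255,"linear":[-0.0015,0,0],"spin":0},
])

```text
t: 27.3
ee_pos: [0.578, 0.0597, 0.0912]
orientation: [-180.0, -0.2, 174.8]
wrist_force: [-9.6, 0.1, 6.0]
opening: -0.0002
```

```bash
python3 s.py
```

```text
t 27.3 box [-37.7 117.6] z 91.2 yaw [-180.    -0.2  174.8] F box [-9.6 -0.7] 6.0 q [  6.  26. 105.   0.  49. -79.]
```

The button is at its end stop (TCP −37.7, matching the expected −36 to −39). I'll back off straight and clear the view.

Call:
servo_tool([
  {"claw":255,"linear":[0.015,0,0],"spin":0},
  {"claw":255,"linear":[0.04,0,0],"spin":0},
  {"claw":255,"linear":[0.05,0.0,-0.035],"spin":0},
  {"claw":255,"linear":[0.06,0.01,-0.07],"spin":0},
  {"claw":255,"linear":[0.07,0.04,-0.09],"spin":0},
  {"claw":255,"linear":[0.08,0.08,-0.09],"spin":0},
  {"claw":255,"linear":[0.09,0.12,-0.09],"spin":0},
  {"claw":255,"linear":[0.1,0.16,-0.09],"spin":0},
])

```text
t: 27.97
ee_pos: [0.4948, 0.23, 0.1827]
orientation: [179.9, 0.2, 174.8]
wrist_force: [0.5, 1.3, -0.2]
opening: 0.0001
```

Call:
servo_tool([
  {"claw":255,"linear":[0.01,0.035,0],"spin":0},
  {"claw":255,"linear":[0.02,0.07,0],"spin":0},
  {"claw":255,"linear":[0.03,0.1,0],"spin":0},
  {"claw":255,"linear":[0.03,0.1,0],"spin":0},
  {"claw":255,"linear":[0.03,0.1,0],"spin":0},
])

```text
t: 28.38
ee_pos: [0.4732, 0.3321, 0.1815]
orientation: [179.9, 0.1, 175.0]
wrist_force: [0.0, -0.3, 0.1]
opening: 0.0002
```

```bash
python3 s.py;python3 y.py; python3 -c "
import cv2;im=cv2.imread('pics/last.png');cv2.imwrite('pics/l3.png',cv2.resize(im[130:280,255:445],None,fx=4,fy=4,interpolation=cv2.INTER_CUBIC))
from h import *
b=np.load('box.npz')
print((((ray('top',crop((150,300)),.1125)[0,:2]-b['t'])@b['R'])*1e3).round(1))
print('expect pin top at crop', (proj('top',np.r_[b['R']@[-.02,.113]+b['t'],.1125])-[255,130])*4)"
```

```text
t 28.3833 box [-166.4  379.5] z 181.5 yaw [1.799e+02 1.000e-01 1.750e+02] F box [ 0.1 -0.3] 0.1 q [ 35.  19. 102.   0.  59. -50.]
[  13.7 -105.1] [22.1  4.4]
[ 13.7 105.1] [21.3  4.2]
[-18.5 124.9]
expect pin top at crop [[170.51509607 303.28524878]]
```

View pics/l3.png

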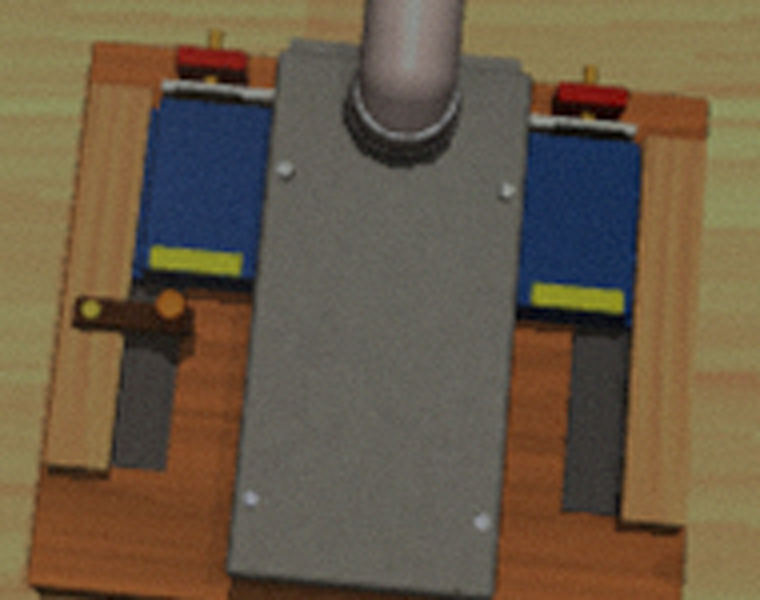

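The pin is at (171,303), where (170.5,303.3) was predicted, so the button is locked. Both shutter ends sit against the feet with the marks level at 13.7, and the robot is clear.

```bash
python3 -c "
from bench import hand_in;print(hand_in())"
```

```text
the job is handed in; nothing more can be done
None
```

The shutter is home on both rubber feet and locked by the turn button. I handed the job in at about 28.5 s of the 72 s limit.

- **Pushing:** I worked the left and right ends by turns, mostly 6–12 mm at a time. The push force stayed around 2–4 N and nothing bound.
- **Home:** Each end stopped dead on its foot at about 11 N. I pressed the left end once more, and it had not moved (8 N). Both yellow marks then read box x = 13.7 mm.
- **Lock:** I swung the button until it met its end stop, at just under 10 N. In the last picture its pin was within a pixel of the fully locked position.
- **Left clear:** The gripper was touching nothing at hand-in. I never moved near the glue, screwdriver or ear defenders, though the last picture was a close crop of the box and did not show them.

The last checks all agreed and none failed. Two things came up along the way. The first move call was refused, probably because it had no spin value, and it did no harm. The finger's contact face also turned out to be about 7–8 mm ahead of the tool centre rather than the 11 mm I assumed; I corrected for that from the marks. I read forces only at the end of each call, so a brief higher peak in between would not have shown.

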